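# Take the padlock off its hook for the tool case

### The arm

A 7-joint arm with a two-finger parallel gripper is mounted at the origin on a cart in front of the work surface, level with it; the furniture and walls round the work are solid. World frame = base frame: x ahead of the robot, y to its left, z up, the work surface at z = 0. Lengths are in m, angles in rad, forces in N, time in s.
With the tool pointing down it reaches from about 0.4 to 0.85 m from the base axis. Payload 4.5 kg.
Tool frame: the origin (TCP) lies midway between the tips of the shut fingers; the grasp point (between the pads) lies 19 mm behind it; z points along the fingers, y is the direction in which the jaws open and shut (so a half turn about z gives the same grasp; the last joint's range is limited). The gripper opens to 88 mm and grips with 3 to 60 N. Pads are 18 mm wide; open, the fingers measure 123 mm over their backs; the gripper's body (75 mm by 187 mm) begins 45 mm behind the grasp point.
Start: joints at [1.356, 0.689, -0.195, 1.565, 0.157, 0.902, -0.215], TCP at [0.154, -0.606, 0.21] pointing down, gripper open.
Joint ranges: [-3.01, 3.01], [-0.46, 2.08], [-1.47, 1.51], [0.13, 2.56], [-1, 4.14], [0.04, 2.09], [-2.66, 2.66]. Speed limits (rad/s): [2.57, 2.57, 3.14, 3.14, 3.14, 3.14, 3.14].

### API

Orientations are given as a unit quaternion [x, y, z, w].
In Python, from plant import r gives the robot as it stands. The module is installed in compiled form; this text tells all that it offers.
- The arm moves only by the shell command python3 -m jog 'ROWS' [FORCE]. ROWS is JSON, a list of rows, each an object with "translation": the shift along the tool's x, y, z in units of 40 mm (1.0 is 40 mm), a list of three; "twist": the turn about the tool's z in units of 6 degrees (1.0 is 6 degrees); "claw": the opening in per cent of the stroke, from 0 (shut) to 100 (fully open). A call has 1 to 20 rows; each row shifts and turns the commanded pose from where the row before left it, along the tool's axes as they then stand; what a row does not reach is not made up. A row lasts 1/12 s, in which the tool goes at most 41.7 mm and 7.16 degrees, less where a joint would pass 70% of its speed; a pose out of reach is approached as far as the arm can. A call is refused whole if a number of a shift passes 1 or a number of a turn 1, either way. A call with a gripper value outside its range is refused whole. The fingers move at their own pace and stop on an object; FORCE is the grip in N (left out, the last holds). Time passes only in rows, so rows that do not move let the fingers close. It gives the time, the measured TCP pose, the force and the opening at its end, in the units of the state.
- r.get_state(): the state, without advancing time (a new reading comes with each control period).
- r.snapshot(name): name is "scene" or "top" or "wrist"; returns a dict with "img" (420x560x3 uint8, red, green, blue), "fx", "fy", "cx", "cy" (pixels), "dist_coeffs" ([k1, k2, p1, p2, k3] as OpenCV has them; the pictures are not rectified), "origin" and "rotation" of the camera in the world; the wrist camera has in their place "T_tool_cam" (4x4, takes a point from camera to tool coordinates, whose origin is the TCP and whose axes are the flange's). Camera axes: x right, y up, looking along -z (the intrinsics and any distortion apply to the point x, -y, -z); pixel columns grow to the right and rows downward; lengths in m; the calibration is good to about 2 mm. A picture is of the moment at which its call begins: read the wrist's pose just before it. There is no depth.
- r.finish_job(): hands the job in, once; it reports no verdict.
Trained networks look in the newest picture that a camera, given by its name, has taken for a name from the list of things; names that differ only in an ending like _2 or _b are one class to them, and where a whole thing is asked for, a point or a joint stands for the part that bears it (a point fixed in the world has none). Each returns a list of dicts, best first, with "confidence" (0 to 1); they miss things now and then, are a little off and sometimes report something else, mostly with a low value. They report only what shows in the picture. A call takes as long as a camera call. They do not tell look-alikes from the thing itself.
- r.spot_in(label, camera): "rect" ([left, top, right, bottom] in pixels, round what is visible of it).
- r.spot_point(label, camera): "location" ([row, column] in pixels: a listed point, or the origin of a listed thing).
The state is a dict: "clock": time; "q": joint angles; "qd": joint speeds; "joint_torque": joint torques, N m; "tool_pos": TCP position; "eef_rot": TCP orientation; "contact_force": force on the tool from outside, world axes, zero at the start; "moment": the same for the moment, N m; "opening": opening from 0.0 (shut) to 1.0 (fully open).
Only numpy, scipy, OpenCV 4.12 (cv2) and the standard library are available. Lean on these libraries where they do the work, as an engineer would, in place of code of your own. Each camera call takes 0.05 s, during which the arm holds its last target. There are 200 camera calls.

### The job

The blue tool case is about to be locked. Lift the rectangular padlock up and off its hook on the plywood padlock board and stand it upright on the lid of the case, letting go of it there. Leave the round padlock hanging where it is.

Things in the scene. Friction and masses are not known exactly. Their poses are not given: they have to be found in the camera images.
- padlock: rectangular steel padlock, 0.2-0.4 kg, hanging by its shackle, x towards the board. Body 26 (x) x 44 (y) x 42 (z) mm; origin: centre of its flat underside, z up. Above it two flat-sided shoulders (26 x 9 mm, outsides at y = +-22) rise to z = 76, then the U shackle of 8 mm bar, inside top z = 92, outside 100; opening 26 wide. Grip across the shoulders from above, a finger each side of the hook.
- round_padlock: the other padlock, to be left hanging: a steel disc of 64 mm diameter, 24 mm thick (along x), with a short shackle, on the hook next to the rectangular one, 110 mm from it. Origin at the lowest point of the disc, z up; top of the shackle at z = 93 mm.
- rack: fixed padlock board, 300 mm wide (y), 15 thick, top at z = 185; origin on the table under its middle, z up. Three 7 mm J-hooks (one empty) point to -x at y = -110, 0, 110: seat at x = -60, bar top z = 163.5; upturned tip ends at x = -80, top z = 178. To come off, the rectangular padlock must rise 14 to 40 mm (27 is best; above, its body hits the hook from below), then move along the board's -x.
- case: blue tool case lying flat and shut, fixed on the table; 39 mm high, origin at the centre of its underside, z up. The flat empty lid, top at z = 39 mm, reaches from x = -91 to 108 and y = -140 to 140 mm; a handle sticks out at the side beyond x = -91 mm.
There are look-alikes about, which are no part of the job. Leave any green or red look-alike of the padlock alone.

How it is judged:
On the way:
1. the rectangular padlock has been lifted clear of its hook (distance of padlock from where it was at the start of the episode above 0.06 m and contact force between padlock and rack below 0.05 N and height (world z) of padlock above 0.06 m), for 0.1 s.
At the end, for the whole second after the job is handed in: The rectangular padlock stands still and upright (within 10 degrees), at any yaw, on the lid of the case, the centre of its underside at least about 12 mm inside the lid's edges; the round padlock still hangs on its hook within 30 mm of where it was (x of padlock in the frame of case between -0.08 and 0.095 m and y of padlock in the frame of case between -0.127 and 0.127 m and z of padlock in the frame of case between 0.032 and 0.046 m and angle between padlock's own z axis and vertical below 0.175 rad and linear speed of padlock below 0.02 m/s and distance of round_padlock from where it was at the start of the episode below 0.03 m and height (world z) of round_padlock above 0.06 m); the robot touches nothing.
It fails at once if the round padlock is knocked or lifted off its hook (distance of round_padlock from where it was at the start of the episode above 0.06 m or height (world z) of round_padlock below 0.05 m).
It also fails if it takes over 38 s, if anything falls off the work surface, if the arm or the gripper's body presses on something with over 40 N, if the wrist force passes 120 N, or if a joint passes its speed limit or range.

## Working session

There is one attempt and no reset: what is moved stays moved. The work goes in short steps, Python scripts to look and compute and a shell command to move; the robot and the scene stay as the last step left them, time stands still between calls to the robot, and variables do not carry over. Pictures are saved under pics/ and viewed, about 8 in all and at most 12, crops included, and the job is handed in when it is done.

```bash
mkdir -p pics; cat > h.py <<'E'
from plant import r
import numpy as np, cv2, json
from scipy.spatial.transform import Rotation as R
def snap(n,save=None):
    s=r.get_state(); p=r.snapshot(n)
    if n=="wrist":
        T=np.eye(4);T[:3,:3]=R.from_quat(s["eef_rot"]).as_matrix();T[:3,3]=s["tool_pos"]
        C=T@np.array(p["T_tool_cam"]);p["origin"]=C[:3,3];p["rotation"]=C[:3,:3]
    p["origin"]=np.array(p["origin"]);p["rotation"]=np.array(p["rotation"]).reshape(3,3)
    p["K"]=np.array([[p["fx"],0,p["cx"]],[0,p["fy"],p["cy"]],[0,0,1.]])
    if save: cv2.imwrite("pics/"+save,p["img"][:,:,::-1])
    return p
def ray(p,u,v):
    a=cv2.undistortPoints(np.array([[[u,v]]],float),p["K"],np.array(p["dist_coeffs"],float))[0,0]
    d=p["rotation"]@np.array([a[0],-a[1],-1.]);return p["origin"],d/np.linalg.norm(d)
def atz(p,u,v,z):
    o,d=ray(p,u,v);return o+d*(z-o[2])/d[2]
def proj(p,X):
    c=(np.atleast_2d(X)-p["origin"])@p["rotation"]*[1,-1,-1]
    return cv2.projectPoints(c,np.zeros(3),np.zeros(3),p["K"],np.array(p["dist_coeffs"],float))[0][:,0]
def tri(a,ua,b,ub):
    o1,d1=ray(a,*ua);o2,d2=ray(b,*ub)
    t=np.linalg.lstsq(np.c_[d1,-d2],o2-o1,rcond=None)[0]
    x,y=o1+t[0]*d1,o2+t[1]*d2;return (x+y)/2,np.linalg.norm(x-y)
E
python3 - <<'E'
from h import *
s=r.get_state();print({k:np.round(v,3) for k,v in s.items()})
for n in("scene","top"):
    p=snap(n,n+"1.png");print(n,p["origin"].round(3),p["rotation"].round(2).tolist())
    for l in("padlock","round_padlock","rack","case"):
        print(l,[(np.round(d["rect"]),round(d["confidence"],2)) for d in r.spot_in(l,n)],[(np.round(d["location"],1)[::-1],round(d["confidence"],2)) for d in r.spot_point(l,n)])
a=cv2.imread("pics/scene1.png");b=cv2.imread("pics/top1.png")
E
```

```text
{'clock': np.float64(0.0), 'q': array([ 1.356,  0.69 , -0.194,  1.566,  0.157,  0.903, -0.215]), 'qd': array([ 0.001, -0.001,  0.001, -0.   , -0.001,  0.001,  0.001]), 'joint_torque': array([ 1.0000e-03, -5.2755e+01, -1.2670e+00, -1.5343e+01, -5.3000e-02,
        7.0000e-03,  0.0000e+00]), 'tool_pos': array([ 0.154, -0.605,  0.209]), 'eef_rot': array([ 0.992,  0.124, -0.   , -0.001]), 'contact_force': array([ 0.384,  1.06 , -0.392]), 'moment': array([ 0.028, -0.005,  0.012]), 'opening': np.float64(1.0)}Traceback (most recent call last):
  File "<stdin>", line 4, in <module>
  File "h.py", line 9, in snap
    p["origin"]=np.array(p["origin"]);p["rotation"]=np.array(p["rotation"]).reshape(3,3)
                                                    ~~~~~~~~~~~~~~~~~~~~~~~~~~~~~~~^^^^^
ValueError: cannot reshape array of size 4 into shape (3,3)
```

```bash
python3 - <<'E'
t=open('h.py').read()
t=t.replace('p["rotation"]=np.array(p["rotation"]).reshape(3,3)','q=np.array(p["rotation"]);p["rotation"]=R.from_quat(q).as_matrix() if q.size==4 else q')
open('h.py','w').write(t)
E
python3 - <<'E'
from h import *
for n in("scene","top"):
    p=snap(n,n+"1.png");print(n,p["origin"].round(3),p["rotation"].round(2).tolist())
    for l in("padlock","round_padlock","rack","case"):
        print(l,[(np.round(d["rect"]).tolist(),round(d["confidence"],2)) for d in r.spot_in(l,n)],[(np.round(d["location"],1)[::-1].tolist(),round(d["confidence"],2)) for d in r.spot_point(l,n)])
E
```

```text
scene [0.155 0.718 0.645] [[-0.9, 0.23, -0.38], [-0.45, -0.48, 0.76], [-0.01, 0.85, 0.53]]
padlock [([290.0, 217.0, 309.0, 254.0], 0.76), ([266.0, 209.0, 287.0, 256.0], 0.72), ([274.0, 267.0, 294.0, 314.0], 0.66)] [([276.7, 245.9], 0.97), ([301.5, 247.4], 0.86)]
round_padlock [([240.0, 229.0, 263.0, 274.0], 0.77)] [([250.9, 270.2], 0.95)]
rack [([165.0, 189.0, 284.0, 336.0], 0.61)] [([232.4, 289.5], 0.89)]
case [([266.0, 170.0, 363.0, 240.0], 0.77)] [([321.8, 208.2], 0.83)]
top [ 0.319 -0.044  1.176] [[0.02, 0.98, -0.2], [-1.0, 0.02, 0.02], [0.02, 0.2, 0.98]]
padlock [([273.0, 216.0, 296.0, 244.0], 0.86), ([183.0, 243.0, 208.0, 258.0], 0.81), ([227.0, 212.0, 249.0, 234.0], 0.67)] [([238.7, 225.4], 0.85), ([199.8, 253.9], 0.8), ([282.1, 230.9], 0.51)]
round_padlock [([176.0, 209.0, 204.0, 228.0], 0.8), ([227.0, 212.0, 247.0, 231.0], 0.4)] [([194.2, 214.5], 0.56)]
rack [([118.0, 167.0, 260.0, 224.0], 0.59)] [([203.0, 197.1], 0.62)]
case [([318.0, 176.0, 435.0, 273.0], 0.65), ([118.0, 170.0, 260.0, 223.0], 0.52)] [([372.0, 224.2], 0.61)]
```

View pics/scene1.png

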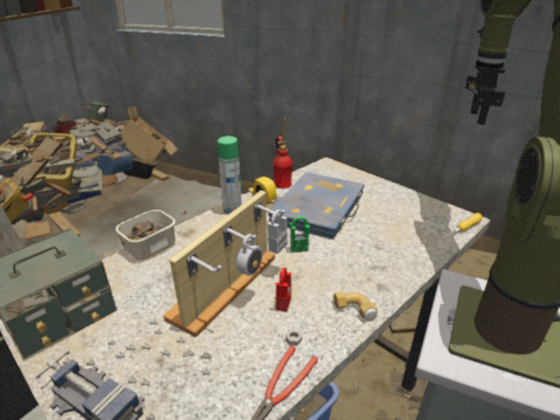

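View pics/top1.png

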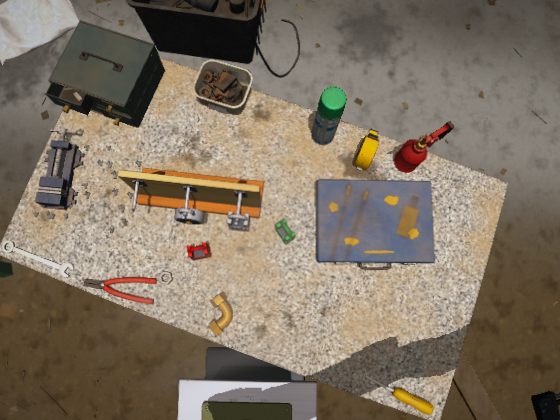

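```bash
python3 - <<'E'
from h import *
s=snap("scene");t=snap("top");print(t["fx"],s["fx"],t["dist_coeffs"])
print("pad",tri(s,(276.7,245.9),t,(238.7,225.4)))
print("rnd",tri(s,(250.9,270.2),t,(194.2,214.5)))
for n,u,z in[("boardtopL",(119,172),.185),("boardtopR",(263,182),.185),("caseTL",(319,181),.039),("TR",(430,181),.039),("BL",(317,261),.039),("BR",(434,262),.039),("green",(285,231),.06),("hookL tip",(135,208),.178),("hook2",(184,217),.178),("hook3",(236,228),.178)]: print(n,atz(t,*u,z).round(3))
w=snap("wrist");T=np.array(w["T_tool_cam"]);print(T.round(3),w["fx"])
E
```

```text
493.5997186923884 419.04483520234237 [-0.1182455  0.         0.         0.         0.       ]
pad (array([0.49987185, 0.02789042, 0.07925956]), np.float64(0.00487506693512326))
rnd (array([0.51750669, 0.12765614, 0.07728928]), np.float64(0.006331625730100902))
boardtopL [0.587 0.275 0.185]
boardtopR [ 0.572 -0.027  0.185]
caseTL [ 0.615 -0.158  0.039]
TR [ 0.623 -0.428  0.039]
BL [ 0.425 -0.154  0.039]
BR [ 0.427 -0.429  0.039]
green [ 0.49  -0.078  0.06 ]
hookL tip [0.513 0.237 0.178]
hook2 [0.496 0.134 0.178]
hook3 [0.476 0.026 0.178]
[[-0.     0.965  0.263  0.067]
 [ 1.     0.    -0.    -0.001]
 [-0.     0.263 -0.965 -0.175]
 [ 0.     0.     0.     1.   ]] 294.3548663358911
```

```bash
python3 -m jog '[{"translation":[0,0,-0.6],"twist":0.8,"claw":100},{"translation":[0,0,-0.6],"twist":0.8,"claw":100},{"translation":[0,0,-0.6],"twist":0.8,"claw":100},{"translation":[0,0,-0.6],"twist":0.8,"claw":100},{"translation":[0,0,0],"twist":0,"claw":100}]' 30
python3 -m jog '[{"translation":[0.35,-0.82,0],"twist":0,"claw":100},{"translation":[0.35,-0.82,0],"twist":0,"claw":100},{"translation":[0.35,-0.82,0],"twist":0,"claw":100},{"translation":[0.35,-0.82,0],"twist":0,"claw":100},{"translation":[0.35,-0.82,0],"twist":0,"claw":100},{"translation":[0.35,-0.82,0],"twist":0,"claw":100},{"translation":[0.35,-0.82,0],"twist":0,"claw":100},{"translation":[0.35,-0.82,0],"twist":0,"claw":100},{"translation":[0.35,-0.82,0],"twist":0,"claw":100},{"translation":[0.35,-0.82,0],"twist":0,"claw":100},{"translation":[0.35,-0.82,0],"twist":0,"claw":100},{"translation":[0.35,-0.82,0],"twist":0,"claw":100},{"translation":[0.35,-0.82,0],"twist":0,"claw":100},{"translation":[0.35,-0.82,0],"twist":0,"claw":100},{"translation":[0.35,-0.82,0],"twist":0,"claw":100},{"translation":[0.35,-0.82,0],"twist":0,"claw":100},{"translation":[0.35,-0.82,0],"twist":0,"claw":100},{"translation":[0.35,-0.82,0],"twist":0,"claw":100},{"translation":[0.35,-0.82,0],"twist":0,"claw":100},{"translation":[0,0,0],"twist":0,"claw":100}]'
python3 - <<'E'
from h import *
w=snap("wrist","w1.png");s=r.get_state();print(s["clock"],s["tool_pos"],R.from_quat(s["eef_rot"]).as_matrix().round(3).tolist(),w["origin"])
for l in("padlock","round_padlock"):
        print(l,[(np.round(d["rect"]).tolist(),round(d["confidence"],2)) for d in r.spot_in(l,"wrist")],[(np.round(d["location"],1)[::-1].tolist(),round(d["confidence"],2)) for d in r.spot_point(l,"wrist")])
E
```

```text
clock: 1.52
tool_pos: [0.155, -0.6086, 0.3111]
eef_rot: [0.999, -0.045, 0.002, 0.005]
contact_force: [0.9, -1.5, 1.2]
opening: 1.002
clock: 3.18
tool_pos: [0.4755, 0.0004, 0.3057]
eef_rot: [0.999, -0.037, 0.001, -0.003]
contact_force: [0.2, 0.5, -0.2]
opening: 1.0
3.2333 [ 0.47378996 -0.00356123  0.30540708] [[0.997, -0.078, 0.001], [-0.078, -0.997, 0.002], [0.001, -0.002, -1.0]] [ 0.54213101 -0.0047897   0.48076015]
padlock [([236.0, 150.0, 279.0, 178.0], 0.89), ([315.0, 138.0, 349.0, 180.0], 0.81), ([184.0, 185.0, 222.0, 221.0], 0.65), ([0.0, 73.0, 295.0, 189.0], 0.6)] [([326.2, 154.4], 0.73), ([259.4, 159.9], 0.6), ([210.0, 194.5], 0.58)]
round_padlock [([142.0, 152.0, 199.0, 175.0], 0.77)] [([182.4, 160.6], 0.63), ([258.9, 161.2], 0.62)]
```

View pics/w1.png

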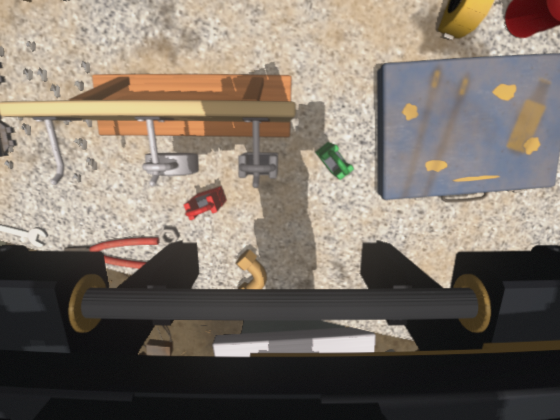

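```bash
python3 - <<'E'
from h import *
i=cv2.imread("pics/w1.png")[90:230,130:310];cv2.imwrite("pics/c1.png",cv2.resize(i,None,fx=4.2,fy=4.2,interpolation=cv2.INTER_CUBIC))
E
```

```text
(no output)
```

View pics/c1.png

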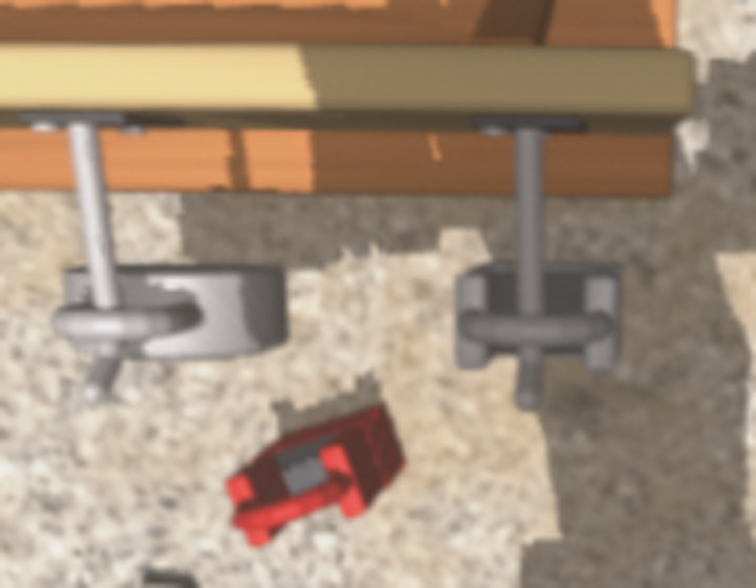

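```bash
python3 - <<'E'
from h import *
w=snap("wrist");print(w["dist_coeffs"]);
g=w["img"].astype(int)
for u in (10,60,110,190,230,280): # wood top -> front edges
    c=g[95:125,u]; print(u,[(95+k) for k in range(29) if abs(c[k+1].sum()-c[k].sum())>60])
for n,u,v,z in[("shackle bar",257.9,167.0,.1695),("hook tip",256.2,184,.176),("round tip",152.5,183,.176),("front R corner",294.8,116.4,.185),("front L",10,116.4,.185),("shL",238.5,165,.1475),("shR",277.5,165,.1475)]: print(n,atz(w,u,v,z).round(4))
E
```

```text
[-0.0460748  0.         0.         0.         0.       ]
10 [100, 102, 115, 116, 117]
60 [95, 96, 97, 99, 100, 113, 114, 119, 120, 122]
110 [98, 99, 112, 113, 114, 119]
190 [97, 98, 112, 113, 118, 119]
230 [112]
280 []
shackle bar [0.502  0.011  0.1695]
hook tip [0.4852 0.0141 0.176 ]
round tip [0.4962 0.1232 0.176 ]
front R corner [ 0.5491 -0.0308  0.185 ]
front L [0.578 0.252 0.185]
shL [0.5035 0.0343 0.1475]
shR [ 0.4996 -0.0095  0.1475]
```

```bash
cat >> h.py <<'E'
def goal(x,y,z,yawdeg):
    s=r.get_state();M=R.from_quat(s["eef_rot"]).as_matrix();psi=np.degrees(np.arctan2(M[1,0],M[0,0]))
    d=M.T@(np.array([x,y,z])-s["tool_pos"])
    print("t",round(float(s["clock"]),2),"pos",s["tool_pos"].round(4),"psi",psi.round(2),"units",(d/.04).round(3),"twist",((psi-yawdeg)/6).round(3),"F",np.round(s["contact_force"],1),"open",round(float(s["opening"]),3),"tilt",np.degrees(np.arccos(-M[2,2])).round(2))
E
python3 -c "
from h import *
goal(.5015,.0125,.235,-5.8)"
```

```text
t 3.48 pos [ 0.4719 -0.0095  0.3056] psi -5.08 units [ 0.689 -0.614  1.764] twist 0.12 F [-0.8 -0.7 -0.7] open 0.997 tilt 0.07
```

```bash
python3 -m jog '[{"translation":[0.25,-0.23,0.3],"twist":0.12,"claw":100},{"translation":[0.25,-0.23,0.5],"twist":0,"claw":100},{"translation":[0.2,-0.23,0.5],"twist":0,"claw":100},{"translation":[0,0,0.4],"twist":0,"claw":100},{"translation":[0,0,0],"twist":0,"claw":100},{"translation":[0,0,0],"twist":0,"claw":100},{"translation":[0,0,0],"twist":0,"claw":100},{"translation":[0,0,0],"twist":0,"claw":100},{"translation":[0,0,0],"twist":0,"claw":100},{"translation":[0,0,0],"twist":0,"claw":100}]'
python3 - <<'E'
from h import *
goal(.503,.0155,.235,-5.8)
w=snap("wrist","w2.png")
goal(.503,.0155,.235,-5.8)
for l in("padlock","round_padlock"):
        print(l,[(np.round(d["rect"]).tolist(),round(d["confidence"],2)) for d in r.spot_in(l,"wrist")],[(np.round(d["location"],1)[::-1].tolist(),round(d["confidence"],2)) for d in r.spot_point(l,"wrist")])
E
```

```text
clock: 4.32
tool_pos: [0.5035, 0.0168, 0.2386]
eef_rot: [0.999, -0.05, 0.001, -0.0]
contact_force: [-0.2, -0.5, 0.4]
opening: 0.996
t 4.32 pos [0.5035 0.0168 0.2386] psi -5.69 units [-0.009  0.033  0.091] twist 0.018 F [-0.2 -0.5  0.4] open 0.996 tilt 0.09
t 4.37 pos [0.5034 0.0169 0.2385] psi -5.68 units [-0.007  0.035  0.087] twist 0.02 F [0.1 1.3 0.3] open 0.999 tilt 0.08
padlock [([183.0, 213.0, 230.0, 255.0], 0.8), ([246.0, 177.0, 298.0, 218.0], 0.58), ([334.0, 161.0, 374.0, 210.0], 0.58)] [([346.0, 177.8], 0.91), ([270.1, 186.4], 0.83), ([215.6, 226.1], 0.62)]
round_padlock [([133.0, 184.0, 199.0, 216.0], 0.79)] [([180.2, 189.0], 0.69)]
```

View pics/w2.png

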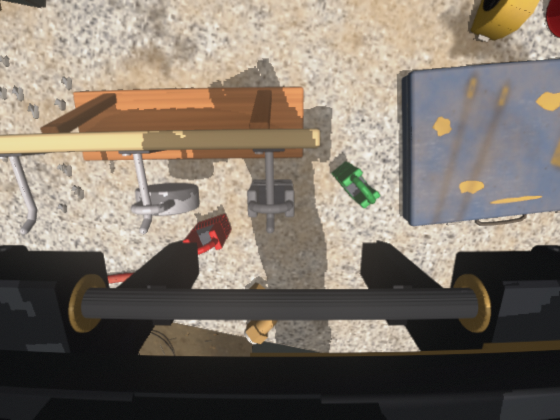

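```bash
python3 - <<'E'
from h import *
w=snap("wrist")
i=w["img"][120:250,110:330,::-1].copy();i=cv2.resize(i,None,fx=3.6,fy=3.6,interpolation=cv2.INTER_CUBIC)
cv2.imwrite("pics/c2.png",i)
th=np.radians(-5.8);Rb=np.array([[np.cos(th),-np.sin(th)],[np.sin(th),np.cos(th)]])
def b2w(P,o):
    P=np.atleast_2d(P);return np.c_[P[:,:2]@Rb.T+o,P[:,2]]
L=np.array([.503,.0155])-Rb@[-.06,-.11]
print("rack origin",L,"TCP now",r.get_state()["tool_pos"])
P=np.array([[-.0075,-.15,.185],[.0075,-.15,.185],[-.0075,.0,.185],[-.08,-.11,.178],[-.08,0,.178],[-.06,-.11+.013,.1715],[-.06,-.11-.013,.1715],[-.047,-.088,.1475],[-.073,-.088,.1475],[-.047,-.132,.1475],[-.073,-.132,.1475]])
pp=proj(w,b2w(P,L));print(pp.round(1).tolist())
for u,v in (pp-[110,120])*3.6: cv2.drawMarker(i,(int(u),int(v)),(0,255,0),0,10,1)
cv2.imwrite("pics/c2.png",i)
E
```

```text
rack origin [0.57380904 0.1188735 ] TCP now [0.50314299 0.01704097 0.23789209]
[[334.7, 149.2], [335.6, 128.9], [139.2, 149.3], [281.8, 235.4], [153.1, 234.9], [266.5, 210.6], [297.1, 210.6], [257.7, 189.9], [258.1, 217.0], [305.6, 190.0], [304.9, 217.1]]
```

View pics/c2.png

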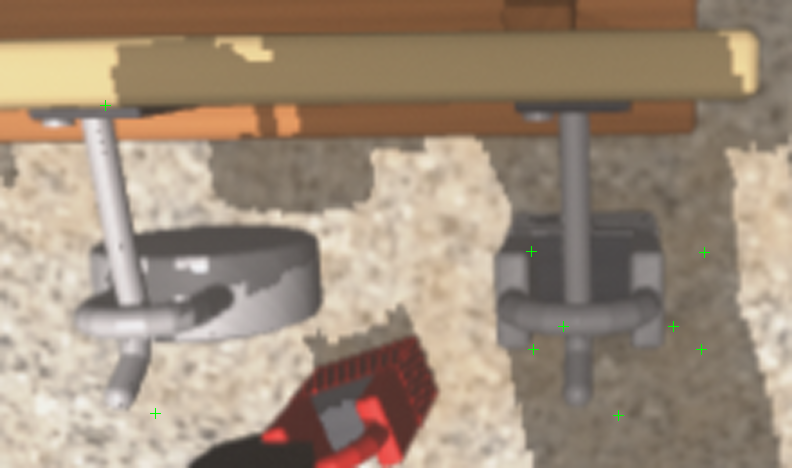

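```bash
python3 -c "
from h import *
goal(.5055,.0248,.205,-5.3)"
```

```text
t 4.62 pos [0.5031 0.017  0.2379] psi -5.66 units [ 0.039 -0.199  0.822] twist -0.06 F [ 0.1 -0.2 -0. ] open 0.998 tilt 0.01
```

```bash
python3 -m jog '[{"translation":[0.04,-0.2,0.1],"twist":-0.06,"claw":100},{"translation":[0,0,0.4],"twist":0,"claw":100},{"translation":[0,0,0.32],"twist":0,"claw":100},{"translation":[0,0,0],"twist":0,"claw":100},{"translation":[0,0,0],"twist":0,"claw":100},{"translation":[0,0,0],"twist":0,"claw":100},{"translation":[0,0,0],"twist":0,"claw":100},{"translation":[0,0,0],"twist":0,"claw":100}]'
python3 - <<'E'
from h import *
goal(.5055,.0248,.121,-5.3)
w=snap("wrist")
i=w["img"][150:280,170:390,::-1].copy();i=cv2.resize(i,None,fx=3.6,fy=3.6,interpolation=cv2.INTER_CUBIC)
th=np.radians(-5.3);Rb=np.array([[np.cos(th),-np.sin(th)],[np.sin(th),np.cos(th)]])
L=np.array([.5055,.0248])-Rb@[-.06,-.11]
P=np.array([[-.0075,-.15,.185],[-.0075,-.05,.185],[-.08,-.11,.178],[-.06,-.11,.1635],[-.06,-.11+.013,.1715],[-.06,-.11-.013,.1715],[-.047,-.088,.1475],[-.073,-.088,.1475],[-.047,-.132,.1475],[-.073,-.132,.1475]])
pp=proj(w,np.c_[P[:,:2]@Rb.T+L,P[:,2]])
for u,v in (pp-[170,150])*3.6: cv2.drawMarker(i,(int(u),int(v)),(0,255,0),0,10,1)
cv2.imwrite("pics/c3.png",i)
E
```

```text
clock: 5.28
tool_pos: [0.506, 0.0249, 0.2056]
eef_rot: [0.999, -0.046, 0.001, -0.0]
contact_force: [0.7, -0.7, -0.2]
opening: 0.998
t 5.28 pos [0.506  0.0249 0.2056] psi -5.31 units [-0.016  0.005  2.116] twist -0.001 F [ 0.7 -0.7 -0.2] open 0.998 tilt 0.08
```

View pics/c3.png

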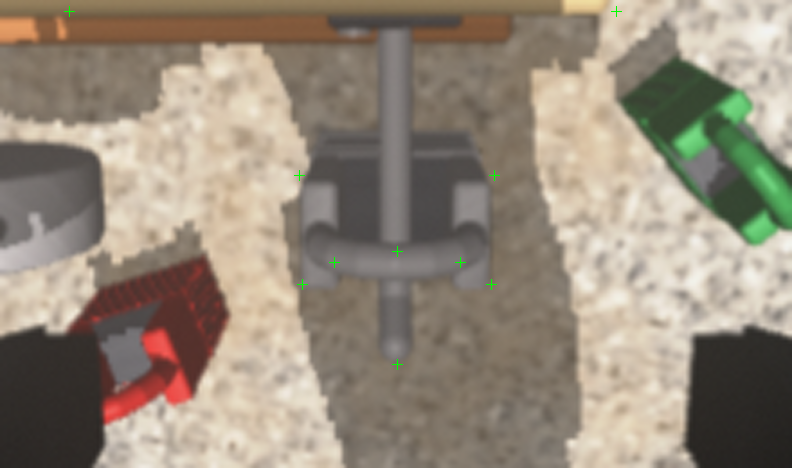

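```bash
python3 -m jog '[{"translation":[0,0,0.35],"twist":0,"claw":100},{"translation":[0,0,0.35],"twist":0,"claw":100},{"translation":[0,0,0.35],"twist":0,"claw":100},{"translation":[0,0,0.35],"twist":0,"claw":100},{"translation":[0,0,0.35],"twist":0,"claw":100},{"translation":[0,0,0.35],"twist":0,"claw":100},{"translation":[0,0,0],"twist":0,"claw":100},{"translation":[0,0,0],"twist":0,"claw":100},{"translation":[0,0,0],"twist":0,"claw":100}]' 40
python3 -m jog '[{"translation":[0,0,0],"twist":0,"claw":70},{"translation":[0,0,0],"twist":0,"claw":60},{"translation":[0,0,0],"twist":0,"claw":50},{"translation":[0,0,0],"twist":0,"claw":40},{"translation":[0,0,0],"twist":0,"claw":30},{"translation":[0,0,0],"twist":0,"claw":30},{"translation":[0,0,0],"twist":0,"claw":30},{"translation":[0,0,0],"twist":0,"claw":30}]' 40
python3 -c "
from h import *
goal(.5055,.0248,.148,-5.3)"
```

```text
clock: 6.08
tool_pos: [0.5061, 0.0249, 0.1218]
eef_rot: [0.999, -0.046, 0.001, -0.0]
contact_force: [0.6, 0.1, -1.0]
opening: 1.002
clock: 6.75
tool_pos: [0.5056, 0.0248, 0.121]
eef_rot: [0.999, -0.046, 0.0, 0.0]
contact_force: [1.4, -0.4, -0.2]
opening: 0.445
t 6.75 pos [0.5056 0.0248 0.121 ] psi -5.31 units [-0.002 -0.001 -0.675] twist -0.001 F [ 1.4 -0.4 -0.2] open 0.445 tilt 0.01
```

```bash
python3 -m jog '[{"translation":[0,0,0],"twist":0,"claw":30},{"translation":[0,0,0],"twist":0,"claw":30}]' 40
python3 -m jog '[{"translation":[0,0,-0.2],"twist":0,"claw":30},{"translation":[0,0,-0.2],"twist":0,"claw":30},{"translation":[0,0,-0.28],"twist":0,"claw":30},{"translation":[0,0,0],"twist":0,"claw":30},{"translation":[0,0,0],"twist":0,"claw":30},{"translation":[0,0,0],"twist":0,"claw":30}]'
python3 - <<'E'
from h import *
goal(.4056,.0248,.148,-5.3)
w=snap("wrist","w4.png")
E
```

```text
clock: 6.92
tool_pos: [0.5056, 0.0248, 0.121]
eef_rot: [0.999, -0.046, 0.0, 0.0]
contact_force: [0.0, -0.4, 0.2]
opening: 0.449
clock: 7.42
tool_pos: [0.5053, 0.0247, 0.1482]
eef_rot: [0.999, -0.046, -0.0, 0.0]
contact_force: [-0.0, -0.3, -2.6]
opening: 0.448
t 7.42 pos [0.5053 0.0247 0.1482] psi -5.3 units [-2.481  0.229  0.005] twist -0.001 F [-0.  -0.3 -2.6] open 0.448 tilt 0.01
```

View pics/w4.png

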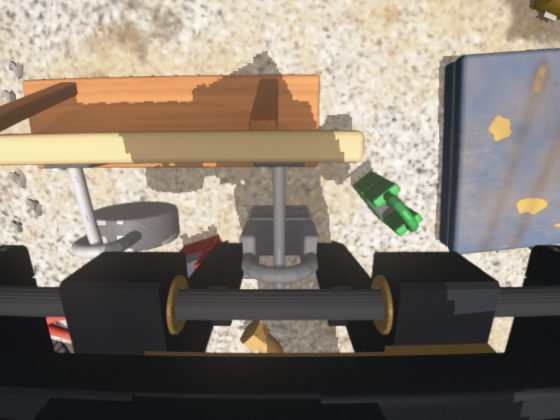

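```bash
python3 -m jog '[{"translation":[-0.2,0,0],"twist":0,"claw":30},{"translation":[-0.3,0,0],"twist":0,"claw":30},{"translation":[-0.3,0,0],"twist":0,"claw":30},{"translation":[-0.3,0,0],"twist":0,"claw":30},{"translation":[-0.3,0,0],"twist":0,"claw":30},{"translation":[0,0,0],"twist":0,"claw":30},{"translation":[0,0,0],"twist":0,"claw":30},{"translation":[0,0,-0.3],"twist":0,"claw":30},{"translation":[0,0,-0.5],"twist":0,"claw":30},{"translation":[0,0,-0.5],"twist":0,"claw":30},{"translation":[0,0,-0.3],"twist":0,"claw":30},{"translation":[0,0,0],"twist":0,"claw":30},{"translation":[0,0,0],"twist":0,"claw":30}]'
python3 - <<'E'
from h import *
goal(.52,-.27,.21,-5.3)
snap("wrist","w5.png")
E
```

```text
clock: 8.55
tool_pos: [0.4508, 0.03, 0.2124]
eef_rot: [0.999, -0.047, 0.001, -0.0]
contact_force: [0.0, 0.1, -2.3]
opening: 0.445
t 8.55 pos [0.4508 0.03   0.2124] psi -5.34 units [2.421 7.306 0.061] twist -0.006 F [ 0.   0.1 -2.3] open 0.445 tilt 0.12
```

View pics/w5.png

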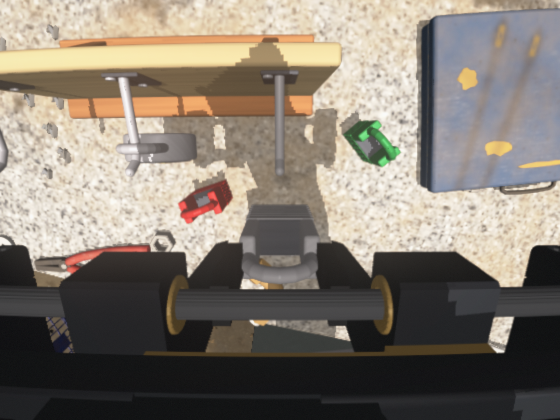

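```bash
python3 -m jog '[{"translation":[0.1,0.3,0],"twist":0,"claw":30},{"translation":[0.2,0.6,0],"twist":0,"claw":30},{"translation":[0.2,0.6,0],"twist":0,"claw":30},{"translation":[0.2,0.6,0],"twist":0,"claw":30},{"translation":[0.2,0.6,0],"twist":0,"claw":30},{"translation":[0.2,0.6,0],"twist":0,"claw":30},{"translation":[0.2,0.6,0],"twist":0,"claw":30},{"translation":[0.2,0.6,0],"twist":0,"claw":30},{"translation":[0.2,0.6,0],"twist":0,"claw":30},{"translation":[0.2,0.6,0],"twist":0,"claw":30},{"translation":[0.2,0.6,0],"twist":0,"claw":30},{"translation":[0.2,0.6,0.3],"twist":0,"claw":30},{"translation":[0.2,0.4,0.4],"twist":0,"claw":30},{"translation":[0.1,0.2,0.5],"twist":0,"claw":30},{"translation":[0,0,0],"twist":0,"claw":30},{"translation":[0,0,0],"twist":0,"claw":30},{"translation":[0,0,0],"twist":0,"claw":30},{"translation":[0,0,0],"twist":0,"claw":30}]'
python3 - <<'E'
from h import *
goal(.52,-.28,.0885,-5.3)
w=snap("wrist","w6.png")
a=r.get_state()["tool_pos"]; print("lid point below tool px",proj(w,[[a[0],a[1],.039]]))
for u,v in((300,300),(180,60)): pass
t=snap("top");print([(d["location"],round(d["confidence"],2)) for d in r.spot_point("padlock","top")])
for n in("scene",):
    p=snap(n);print([(d["location"],round(d["confidence"],2)) for d in r.spot_point("padlock",n)])
E
```

```text
clock: 10.1
tool_pos: [0.5262, -0.277, 0.165]
eef_rot: [0.999, -0.045, 0.001, -0.0]
contact_force: [0.1, -0.1, -2.2]
opening: 0.445
t 10.1 pos [ 0.5262 -0.277   0.165 ] psi -5.2 units [-0.15   0.089  1.913] twist 0.017 F [ 0.1 -0.1 -2.2] open 0.445 tilt 0.07
lid point below tool px [[280.06804687 195.38273235]]
[([214.9, 376.4], 0.59), ([230.1, 282.0], 0.59)]
[([250.2, 298.8], 0.84), ([174.2, 315.8], 0.82), ([303.8, 277.7], 0.81), ([288.1, 231.2], 0.46)]
```

View pics/w6.png

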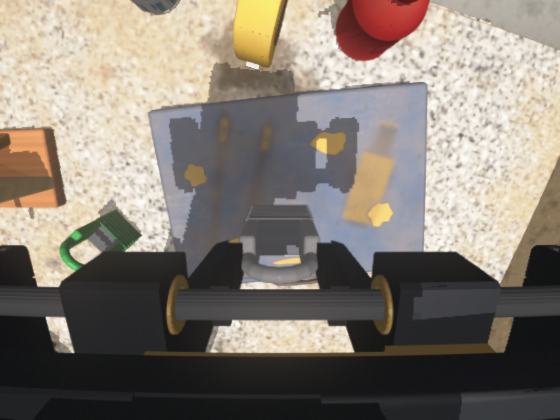

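```bash
python3 -m jog '[{"translation":[0,0,0.3],"twist":0,"claw":30},{"translation":[0,0,0.4],"twist":0,"claw":30},{"translation":[0,0,0.4],"twist":0,"claw":30},{"translation":[0,0,0.3],"twist":0,"claw":30},{"translation":[0,0,0.2],"twist":0,"claw":30},{"translation":[0,0,0.1],"twist":0,"claw":30},{"translation":[0,0,0.1],"twist":0,"claw":30},{"translation":[0,0,0],"twist":0,"claw":30},{"translation":[0,0,0],"twist":0,"claw":30},{"translation":[0,0,0],"twist":0,"claw":30}]'
python3 -m jog '[{"translation":[0,0,0.03],"twist":0,"claw":30},{"translation":[0,0,0.03],"twist":0,"claw":30},{"translation":[0,0,0.02],"twist":0,"claw":30},{"translation":[0,0,0],"twist":0,"claw":30},{"translation":[0,0,0],"twist":0,"claw":30},{"translation":[0,0,0],"twist":0,"claw":30}]'
```

```text
clock: 11.18
tool_pos: [0.5261, -0.2786, 0.0929]
eef_rot: [0.999, -0.046, 0.001, 0.0]
contact_force: [0.3, 0.2, -2.7]
opening: 0.448
clock: 11.68
tool_pos: [0.5256, -0.2783, 0.0891]
eef_rot: [0.999, -0.046, 0.0, 0.0]
contact_force: [-0.6, -0.4, -2.4]
opening: 0.446
```

```bash
python3 -m jog '[{"translation":[0,0,0.02],"twist":0,"claw":30},{"translation":[0,0,0],"twist":0,"claw":30},{"translation":[0,0,0],"twist":0,"claw":30},{"translation":[0,0,0],"twist":0,"claw":30}]'
python3 -m jog '[{"translation":[0,0,0.02],"twist":0,"claw":30},{"translation":[0,0,0],"twist":0,"claw":30},{"translation":[0,0,0],"twist":0,"claw":30},{"translation":[0,0,0],"twist":0,"claw":30}]'
```

```text
clock: 12.02
tool_pos: [0.5258, -0.2784, 0.0885]
eef_rot: [0.999, -0.046, 0.0, 0.0]
contact_force: [-0.3, 0.5, 0.7]
opening: 0.448
clock: 12.35
tool_pos: [0.5263, -0.2785, 0.0885]
eef_rot: [0.999, -0.046, 0.001, 0.0]
contact_force: [-0.6, 0.9, 6.5]
opening: 0.443
```

```bash
python3 -m jog '[{"translation":[0,0,0],"twist":0,"claw":55},{"translation":[0,0,0],"twist":0,"claw":65},{"translation":[0,0,0],"twist":0,"claw":80},{"translation":[0,0,0],"twist":0,"claw":90},{"translation":[0,0,0],"twist":0,"claw":90},{"translation":[0,0,0],"twist":0,"claw":90},{"translation":[0,0,0],"twist":0,"claw":90}]'
python3 -m jog '[{"translation":[0,0,-0.2],"twist":0,"claw":90},{"translation":[0,0,-0.4],"twist":0,"claw":90},{"translation":[0,0,-0.6],"twist":0,"claw":90},{"translation":[0,0,-0.6],"twist":0,"claw":90},{"translation":[0,0,-0.6],"twist":0,"claw":90},{"translation":[0,0,-0.6],"twist":0,"claw":90},{"translation":[0,0,-0.4],"twist":0,"claw":90},{"translation":[0,0,0],"twist":0,"claw":90},{"translation":[0,0,0],"twist":0,"claw":90},{"translation":[0,0,0],"twist":0,"claw":90},{"translation":[0,0,0],"twist":0,"claw":90},{"translation":[0,0,0],"twist":0,"claw":90}]'
python3 - <<'E'
from h import *
goal(.52,-.28,.0885,-5.3)
w=snap("wrist","w7.png");s=snap("scene");t=snap("top")
print("pad expected scene/top px",proj(s,[[.526,-.2785,.039]]),proj(t,[[.526,-.2785,.039]]))
for n in("scene","top"):
  for l in("padlock","round_padlock"): print(n,l,[(np.round(d["location"][::-1]),round(d["confidence"],2)) for d in r.spot_point(l,n)])
a=cv2.resize(w["img"],(400,300));b=cv2.resize(s["img"][150:290,190:377],(400,300))
cv2.imwrite("pics/f.png",np.hstack([a,b])[:,:,::-1])
E
```

```text
clock: 12.93
tool_pos: [0.5255, -0.2783, 0.0873]
eef_rot: [0.999, -0.046, -0.0, 0.0]
contact_force: [-0.1, 0.5, -0.6]
opening: 0.9
clock: 13.93
tool_pos: [0.5248, -0.278, 0.2222]
eef_rot: [0.999, -0.046, -0.001, -0.0]
contact_force: [1.3, -0.0, 0.1]
opening: 0.904
t 13.93 pos [ 0.5248 -0.278   0.2222] psi -5.3 units [-0.107  0.063  3.343] twist 0.001 F [ 1.3 -0.   0.1] open 0.904 tilt 0.14
pad expected scene/top px [[316.42165513 198.70850562]] [[369.97651111 219.0103948 ]]
scene padlock [(array([300., 248.]), 0.78), (array([280., 302.]), 0.73), (array([312., 198.]), 0.68)]
scene round_padlock [(array([253., 268.]), 0.68)]
top padlock [(array([198., 255.]), 0.74), (array([366., 219.]), 0.73), (array([284., 231.]), 0.53)]
top round_padlock [(array([192., 218.]), 0.88)]
```

View pics/f.png

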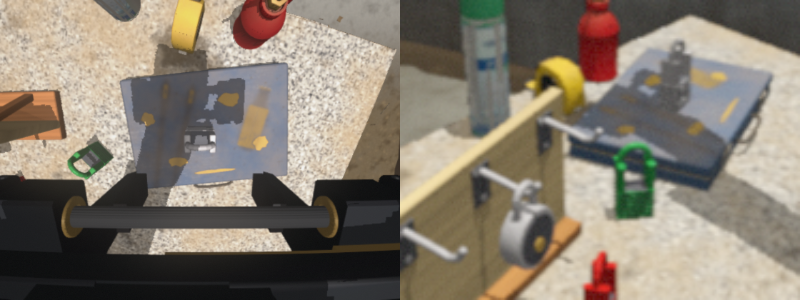

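The left half of the picture (wrist view) shows the padlock standing upright in the middle of the lid, at about (200,140). The right half (scene view) shows it upright on the case, and the round padlock still on its hook at about (527,230). The gripper is clear of everything, so I'm handing the job in.

```bash
python3 -c "
from plant import r
print(r.finish_job())"
```

```text
the job is handed in; nothing more can be done
None
```

The rectangular padlock is off its hook and standing upright near the middle of the case lid, let go, and I handed the job in. I gripped it across the shoulders, raised it 27 mm, drew it about 56 mm along the board's -x and set it down at about (0.526, -0.278). I opened the gripper and raised it to about 0.22 m (at about 14 s of the 38 s).

**Last checks:**
- **Padlock:** the final wrist and scene pictures show it upright on the lid. The networks put it within about 4 px of where I expected it in both the top and scene cameras.
- **Round padlock:** it still hangs on its hook. The networks' point for it moved 2–4 px from the start, which is within their noise.
- **Robot:** it touches nothing, and the contact force reads about 1 N, its usual noise.

**Disagreements:**
- **First position estimate:** my first wrist-camera position was about 10 mm off in y, because the arm was still settling. I corrected it from a closer picture before the grasp.
- **Grip opening:** it read 0.445 where I expected about 0.50 for 44 mm shoulders, but it stayed steady and nothing slipped.

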